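# Rack the film-core plugs in order of size

### The arm

A 6-joint arm with a two-finger parallel gripper is mounted at the origin on a cart in front of the work surface, level with it; the furniture and walls round the work are solid. World frame = base frame: x ahead of the robot, y to its left, z up, the work surface at z = 0. Lengths are in m, angles in degrees, forces in N, time in s.
With the tool pointing down it reaches from about 0.4 to 0.825 m from the base axis. Payload 7 kg.
Tool frame: the origin (TCP) lies at the very end of the fingers, on their centre line; the grasp point (between the pads) lies 19 mm behind it; z points along the fingers, y is the line along which they close (so a half turn about z gives the same grasp; the last joint's range is limited). The gripper opens to 88 mm and grips with 3 to 60 N. Pads are 19 mm wide; open, the fingers measure 130 mm over their backs; the gripper's body (78 mm by 193 mm) begins 47 mm behind the grasp point.
Start: joints at [90.705, 20.546, 0.682, 0, -70.136, -16.507], TCP at [0.184, 0.649, 0.194] pointing down, gripper open.
Joint ranges: [-176.03, 176.03], [-82.01, 121.73], [-58.28, 71.71], [-173.87, 95.51], [-174.79, -0.11], [-173.66, 173.66]. Speed limits (degrees/s): [136.94, 136.94, 172.46, 180, 180, 180].

### API

Orientations are given as [roll, pitch, yaw] about the fixed x, y, z axes, in that order (R = Rz(yaw) Ry(pitch) Rx(roll)).
In Python, from plant import ctrl, viewer gives the robot as it stands.
- The arm moves only by the tool servo_tool, never from a script. Its argument "rows" is a list of rows, each a list of 6 numbers: the shift along the world's x, y, z in mm, then the turn, a rotation vector about the world's x, y, z in degrees. A call has 1 to 5 rows; each row shifts and turns the commanded pose from where the row before left it; what a row does not reach is not made up. A row lasts 1/12 s, in which the tool goes at most 41.7 mm and 7.16 degrees, less where a joint would pass 70% of its speed; a pose out of reach is approached as far as the arm can. A call is refused whole if a number of a shift passes 41.7 or a number of a turn 7.16, either way. A call with a gripper value outside its range is refused whole. "fingers" is the finger opening in mm, from 0 to 87.6, set as the call begins (left out, the last holds). The fingers move at their own pace and stop on an object; the grip force is fixed at half the most. Time passes only in rows, so rows that do not move let the fingers close. It gives the time, the measured TCP pose, the force and the opening at its end, in the units of the state.
- ctrl.get_obs(): the state, without advancing time (a new reading comes with each control period).
- viewer.snapshot(name): name is "side" or "top"; returns (picture, depth): 400x640x3 uint8, red, green, blue; 400x640 float32, m along the optical axis (not along the pixel's ray), 0 where there is no reading.
- viewer.calibration(name): a dict with "fx", "fy", "cx", "cy" (pixels), "origin" and "rotation" of the camera in the world. Camera axes: x right, y up, looking along -z (the intrinsics and any distortion apply to the point x, -y, -z); pixel columns grow to the right and rows downward; lengths in m; the calibration is good to about 2 mm. A picture is of the moment at which its call begins. calibration takes no time and is no camera call.
- ctrl.close_job(): hands the job in, once; it reports no verdict.
The state is a dict: "clock": time; "joint_pos": joint angles; "qvel": joint speeds; "tau": joint torques, N m; "tool_pos": TCP position; "orientation": TCP orientation; "force": force on the tool from outside, world axes, zero at the start; "moment": the same for the moment, N m; "opening": finger opening in m.
Only numpy, scipy, OpenCV 4.12 (cv2) and the standard library are available. Lean on these libraries where they do the work, as an engineer would, in place of code of your own. Each camera call takes 0.05 s, during which the arm holds its last target. There are 200 camera calls.

### The job

Put the four blue core plugs on the rack, one centred on each round black pad, in order of size: the largest next to the red end block, then one size down at each step, to the smallest at the white end. Leave them all standing upright, flange down as they are now.

Things in the scene. Friction and masses are not known exactly. Their poses are not given: they have to be found in the camera images.
- plug_xl_center (a point): the largest of four loose blue plastic core plugs (a steel bush shows in its flat top): an upright round boss 52 mm in diameter on a flange 62 mm in diameter and 5 mm thick, 60 mm high in all, 160 g or up to a third more or less. It stands flange down; take it by the boss. The point is its centre, half-way up; z points up.
- plug_l_center (a point): the second largest of four loose blue plastic core plugs (a steel bush shows in its flat top): an upright round boss 44 mm in diameter on a flange 54 mm in diameter and 5 mm thick, 50 mm high in all, 110 g or up to a third more or less. It stands flange down; take it by the boss. The point is its centre, half-way up; z points up.
- plug_m_center (a point): the second smallest of four loose blue plastic core plugs (a steel bush shows in its flat top): an upright round boss 36 mm in diameter on a flange 46 mm in diameter and 5 mm thick, 40 mm high in all, 70 g or up to a third more or less. It stands flange down; take it by the boss. The point is its centre, half-way up; z points up.
- plug_s_center (a point): the smallest of four loose blue plastic core plugs (a steel bush shows in its flat top): an upright round boss 28 mm in diameter on a flange 38 mm in diameter and 5 mm thick, 30 mm high in all, 40 g or up to a third more or less. It stands flange down; take it by the boss. The point is its centre, half-way up; z points up.
- seat_a_top (a point): the first seat, at the rack's left end seen from the robot: a round black rubber pad 66 mm in diameter on the fixed aluminium rack (a flat strip 80 x 375 mm, 12 mm thick). The point is the centre of the pad's upper face, 15 mm above the bench; x points across the strip, away from the robot, y along the row to the left. The four seats stand 78 mm apart in a straight row.
- seat_b_top (a point): the second seat from the left: a round black rubber pad 66 mm in diameter on the fixed aluminium rack (a flat strip 80 x 375 mm, 12 mm thick). The point is the centre of the pad's upper face, 15 mm above the bench; x points across the strip, away from the robot, y along the row to the left. The four seats stand 78 mm apart in a straight row.
- seat_c_top (a point): the third seat from the left: a round black rubber pad 66 mm in diameter on the fixed aluminium rack (a flat strip 80 x 375 mm, 12 mm thick). The point is the centre of the pad's upper face, 15 mm above the bench; x points across the strip, away from the robot, y along the row to the left. The four seats stand 78 mm apart in a straight row.
- seat_d_top (a point): the fourth seat, at the rack's right end: a round black rubber pad 66 mm in diameter on the fixed aluminium rack (a flat strip 80 x 375 mm, 12 mm thick). The point is the centre of the pad's upper face, 15 mm above the bench; x points across the strip, away from the robot, y along the row to the left. The four seats stand 78 mm apart in a straight row.
- red_block: fixed red end block on the rack, 60 mm across the strip, 20 mm along it, 24 mm high, 56 mm beyond the centre of the last seat at one end of the row: either the left or the right end. A white block of the same shape stands at the other end. The origin is the centre of its underside, 12 mm above the bench.
There are look-alikes about, which are no part of the job. Leave any turquoise look-alike of the part that bears plug_xl_center alone. Leave any turquoise look-alike of the part that bears plug_l_center alone.

How it is judged (in metres and radians):
At the end, for the whole second after the job is handed in: The largest plug stands on the seat next to the red block, the second largest on the next seat, then the second smallest, and the smallest on the seat at the white end; each within 12 mm of its seat's centre, resting on the pad (height within 4 mm), upright within 0.1 rad, released and at rest (((horizontal distance between red_block and seat_a_top below 0.08 m and horizontal distance between plug_xl_center and seat_a_top below 0.012 m and z of plug_xl_center in the frame of seat_a_top between 0.026 and 0.034 m and horizontal distance between plug_l_center and seat_b_top below 0.012 m and z of plug_l_center in the frame of seat_b_top between 0.021 and 0.029 m and horizontal distance between plug_m_center and seat_c_top below 0.012 m and z of plug_m_center in the frame of seat_c_top between 0.016 and 0.024 m and horizontal distance between plug_s_center and seat_d_top below 0.012 m and z of plug_s_center in the frame of seat_d_top between 0.011 and 0.019 m) or (horizontal distance between red_block and seat_d_top below 0.08 m and horizontal distance between plug_xl_center and seat_d_top below 0.012 m and z of plug_xl_center in the frame of seat_d_top between 0.026 and 0.034 m and horizontal distance between plug_l_center and seat_c_top below 0.012 m and z of plug_l_center in the frame of seat_c_top between 0.021 and 0.029 m and horizontal distance between plug_m_center and seat_b_top below 0.012 m and z of plug_m_center in the frame of seat_b_top between 0.016 and 0.024 m and horizontal distance between plug_s_center and seat_a_top below 0.012 m and z of plug_s_center in the frame of seat_a_top between 0.011 and 0.019 m)) and angle between each of plug_xl_center, plug_l_center, plug_m_center, plug_s_center's own z axis and vertical below 0.1 rad and linear speed of each of plug_xl, plug_l, plug_m, plug_s below 0.02 m/s); the robot touches nothing.
It also fails if it takes over 96 s, if anything falls off the work surface, if the arm or the gripper's body presses on something with over 40 N, if the wrist force passes 120 N, or if a joint passes its speed limit or range.

## Working session

There is one attempt and no reset: what is moved stays moved. The work goes in short steps, Python scripts to look and compute and a tool call to move; the robot and the scene stay as the last step left them, time stands still between calls to the robot, and variables do not carry over. Pictures are saved under pics/ and viewed, on a budget of 14 in all, crops included, one or two more only if the job needs it, and the job is handed in when it is done.

Besides the shell and the picture viewer there is one more tool, called in YAML: its name, and indented under it one key for each argument. servo_tool: Moves the arm, as the interface text tells. Its arguments: {"type":"object","properties":{"rows":{"type":"array","items":{"type":"array","items":{"type":"number"}}},"fingers":{"type":"number"}},"required":["rows"]}

```bash
mkdir -p pics; python3 - <<'E'
from plant import ctrl, viewer
import cv2,numpy as np
print(ctrl.get_obs())
for n in("side","top"):
    p,d=viewer.snapshot(n); cv2.imwrite(f"pics/{n}0.png",p[:,:,::-1]); np.savez(f"{n}0.npz",p=p,d=d)
    print(n,viewer.calibration(n))
E
```

```text
{'clock': 0.0, 'joint_pos': array([ 9.07069883e+01,  2.05925224e+01,  6.33866492e-01, -2.08075279e-02,
       -7.01353427e+01, -1.65075839e+01]), 'qvel': array([-0.05633446, -0.05784641, -0.09028714, -0.0082116 ,  0.04154201,
        0.06766588]), 'tau': array([ 2.00795825e-03, -5.82716060e+01,  2.93054152e+01,  6.99746087e+00,
        6.78650526e-03, -1.59403389e-04]), 'tool_pos': array([0.18366602, 0.64896794, 0.192709  ]), 'orientation': array([ 1.79904317e+02, -7.95763656e-03, -1.58076755e+01]), 'force': array([ 0.13826936, -0.11661482,  0.20985987]), 'moment': array([ 0.05501711,  0.00189897, -0.01331654]), 'opening': 0.08711810966145472}
side {'fx': 365.1445715668709, 'fy': 365.1445715668709, 'cx': 323.3975552172156, 'cy': 201.38949194993288, 'origin': array([0.38467033, 0.69547239, 0.53143752]), 'rotation': array([  58.11239829,    0.64003638, -162.23019908])}
top {'fx': 465.2526147253272, 'fy': 465.2526147253272, 'cx': 320.66998249210394, 'cy': 204.97457028019232, 'origin': array([ 0.45616287, -0.01280317,  1.19543908]), 'rotation': array([  6.90614378,  -0.22290519, -90.93319014])}
```

View pics/top0.png

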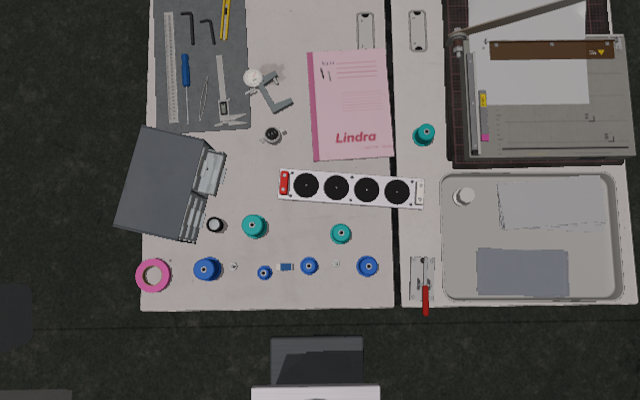

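View pics/side0.png

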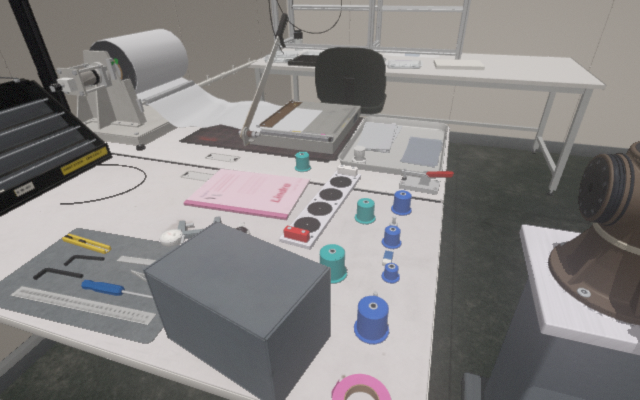

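```bash
cat > h.py <<'E'
from plant import ctrl, viewer
import cv2,numpy as np
from scipy.spatial.transform import Rotation as R
def shot(n): return viewer.snapshot(n)
def cam(n):
    c=viewer.calibration(n); return c,R.from_euler('xyz',c['rotation'],degrees=True).as_matrix()
def cloud(n,d):
    c,M=cam(n); v,u=np.mgrid[:400,:640]
    P=np.stack([(u-c['cx'])/c['fx']*d,-(v-c['cy'])/c['fy']*d,-d],-1)
    return P@M.T+c['origin']
def ray(n,u,v,z):
    c,M=cam(n); r=M@np.array([(u-c['cx'])/c['fx'],-(v-c['cy'])/c['fy'],-1]); o=c['origin']
    return (o+r*(z-o[2])/r[2])[:2]
def pix(n,p):
    c,M=cam(n); q=M.T@(np.array(p)-c['origin']); return c['cx']-c['fx']*q[0]/q[2], c['cy']+c['fy']*q[1]/q[2]
def blobs(p,lo,hi,amin=40):
    m=cv2.inRange(cv2.cvtColor(p,cv2.COLOR_RGB2HSV),lo,hi)
    k,l,s,c=cv2.connectedComponentsWithStats(m)
    return [(l==i,s[i],c[i]) for i in range(1,k) if s[i][4]>=amin]
BLUE=((105,130,60),(125,255,255)); TURQ=((80,120,60),(98,255,255)); RED=((0,150,100),(8,255,255))
E
python3 - <<'E'
from h import *
for n in("top","side"):
    f=np.load(n+"0.npz");p,d=f['p'],f['d'];W=cloud(n,d)
    print(n,"bench z",[W[v,u].round(4) for v,u in([(290,300),(250,300)] if n=="top" else [(240,420),(290,430)])])
    for nm,c in(("blue",BLUE),("turq",TURQ),("red",RED)):
        for m,s,ct in blobs(p,*c):
            q=W[m&(d>0)]; zt=np.percentile(q[:,2],95); t=q[q[:,2]>zt-.005]
            lo,hi=np.percentile(t,2,0),np.percentile(t,98,0)
            print(nm,ct.round(1),s,'ztop',zt.round(4),'c',((lo+hi)/2).round(4)[:2],'size',(hi-lo).round(4)[:2])
    m=(p.max(2)<45).astype(np.uint8)
    if n=="top":
        m[:160]=0;m[230:]=0
        k,l,s,c=cv2.connectedComponentsWithStats(m)
        for i in range(1,k):
            if s[i][4]>100: print('black',c[i],s[i],ray(n,*c[i],.015).round(4),np.median(W[l==i],0).round(4))
    # box heights
    z=W[...,2]
    g=(z>0.03)&(W[...,0]>.2)&(W[...,0]<.8)&(abs(W[...,1])<.5)&(d>0)
    k,l,s,c=cv2.connectedComponentsWithStats(g.astype(np.uint8))
    for i in range(1,k):
        if s[i][4]>60: q=W[l==i];print('tall',c[i].round(),np.percentile(q,2,0).round(3),np.percentile(q,98,0).round(3))
E
python3 - <<'E'
import cv2
a=cv2.imread('pics/top0.png')[160:300,130:430]
cv2.imwrite('pics/crop0.png',cv2.resize(a,None,fx=2.6,fy=2.6,interpolation=cv2.INTER_CUBIC))
E
```

```text
top bench z [array([ 0.3848,  0.0361, -0.0009]), array([0.4857, 0.0349, 0.0017])]
blue [185.1  70.4] [181  54   9  33 229] ztop 0.0248 c [0.9645 0.3329] size [0.0802 0.0145]
blue [207.1 269. ] [194 257  27  24 434] ztop 0.063 c [0.4424 0.2656] size [0.0432 0.0423]
blue [308.9 265.6] [301 257  17  18 195] ztop 0.0431 c [0.4487 0.014 ] size [0.032  0.0296]
blue [366.3 265.8] [357 256  21  21 290] ztop 0.0531 c [ 0.4452 -0.133 ] size [0.0389 0.0389]
blue [285.5 266.5] [281 264  10   6  60] ztop 0.0162 c [0.4446 0.0712] size [0.0127 0.0227]
blue [264.8 272.3] [258 266  14  14 117] ztop 0.0326 c [0.4322 0.1259] size [0.0245 0.0249]
turq [423.5 134.4] [413 124  22  22 291] ztop 0.0526 c [ 0.7785 -0.2888] size [0.0366 0.0397]
turq [253.9 225.9] [242 215  25  24 392] ztop 0.0638 c [0.5492 0.1498] size [0.044  0.0451]
turq [340.  233.7] [330 224  21  20 282] ztop 0.0526 c [ 0.5265 -0.0684] size [0.0384 0.0393]
red [283.6 182.5] [280 171   9  24 128] ztop 0.0397 c [0.6568 0.0732] size [0.0526 0.018 ]
red [425.  300.3] [423 286   6  30 149] ztop 0.0662 c [ 0.3425 -0.2649] size [0.0349 0.011 ]
b
[... 1993 characters left out ...]
0.1539] size [0.0395 0.0392]
tall [323. 139.] [ 0.707 -0.495  0.031] [ 0.798 -0.39   0.071]
tall [359. 151.] [ 0.596 -0.398  0.031] [ 0.629 -0.363  0.054]
tall [302. 157.] [ 0.756 -0.305  0.032] [ 0.793 -0.267  0.051]
tall [347. 168.] [ 0.596 -0.279  0.03 ] [ 0.652 -0.258  0.038]
tall [429. 174.] [ 0.327 -0.282  0.032] [ 0.458 -0.255  0.064]
tall [402. 197.] [ 0.421 -0.15   0.031] [ 0.462 -0.112  0.052]
tall [365. 205.] [ 0.504 -0.085  0.031] [ 0.544 -0.046  0.052]
tall [246. 302.] [0.51  0.172 0.036] [0.758 0.443 0.16 ]
tall [392. 231.] [ 0.429 -0.001  0.031] [0.46  0.031 0.042]
tall [297. 231.] [0.626 0.065 0.031] [0.683 0.086 0.038]
tall [372. 313.] [0.416 0.246 0.032] [0.464 0.292 0.062]
```

View pics/crop0.png

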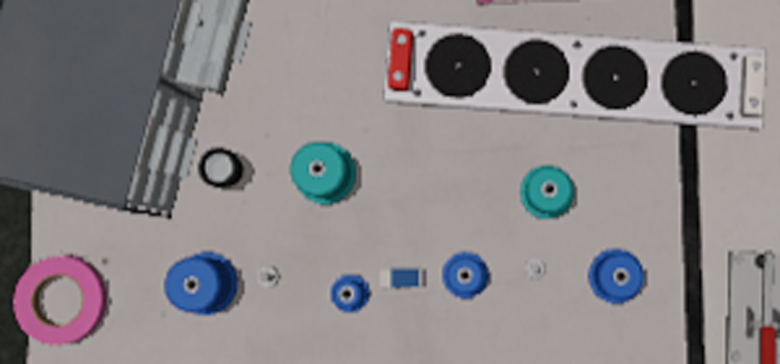

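Candidates in the top view:
- Blue XL (207,268), L (366,266), M (309,266) and S (264,272). They match the description by colour, the steel bush in the top, and size.
- Turquoise look-alikes at (254,226), (341,233) and (424,134), to be left alone. The blue-and-white thing at (285,266) is an eraser.

The enlarged crop confirms this. Red is at the left end, so XL goes on seat a at (306,185). First move: XL.

servo_tool:
  rows:
    - [17,-25,0,0,0,1]
    - [17,-25,0,0,0,1]
    - [17,-25,0,0,0,1]
    - [17,-25,0,0,0,1]
    - [17,-25,0,0,0,1]
  fingers: 72

```text
clock: 0.52
tool_pos: [0.2693, 0.5229, 0.1932]
orientation: [180.0, 0.0, -10.7]
force: [0.2, -0.6, 0.1]
opening: 0.0722
```

servo_tool:
  rows:
    - [17,-25,0,0,0,1]
    - [17,-25,0,0,0,1]
    - [17,-25,0,0,0,1]
    - [17,-25,0,0,0,1]
    - [17,-25,0,0,0,1]

```text
clock: 0.93
tool_pos: [0.3543, 0.3979, 0.1934]
orientation: [180.0, 0.0, -5.7]
force: [1.6, -0.1, -0.3]
opening: 0.0723
```

servo_tool:
  rows:
    - [17,-25,0,0,0,1]
    - [17,-25,0,0,0,1]
    - [17,-25,0,0,0,1]
    - [17,-25,0,0,0,1]
    - [17,-25,0,0,0,1]

```text
clock: 1.35
tool_pos: [0.4392, 0.273, 0.1935]
orientation: [180.0, 0.0, -0.7]
force: [1.1, -0.3, -0.0]
opening: 0.0721
```

servo_tool:
  rows:
    - [0,0,0,0,0,0]
    - [0,0,0,0,0,0]

```text
clock: 1.52
tool_pos: [0.4393, 0.2731, 0.1934]
orientation: [180.0, 0.0, -1.0]
force: [-0.2, -0.2, -0.0]
opening: 0.0724
```

servo_tool:
  rows:
    - [2.5,-5.5,0,0,0,0]
    - [0,0,-30,0,0,0]
    - [0,0,-30,0,0,0]
    - [0,0,-30,0,0,0]
    - [0,0,0,0,0,0]

```text
clock: 1.93
tool_pos: [0.4379, 0.2667, 0.0984]
orientation: [179.6, 0.4, -0.8]
force: [-1.0, -2.3, -1.2]
opening: 0.0718
```

```bash
python3 - <<'E'
from h import *
t,_=shot("top");s,_=shot("side")
a=cv2.resize(t[220:310,130:290],(800,450),interpolation=3);b=s[200:400,240:480]
cv2.imwrite("pics/a1.png",np.vstack([a[:300],cv2.resize(b[20:140],(800,300),interpolation=3)])[:,:,::-1])
E
```

```text
(no output)
```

View pics/a1.png

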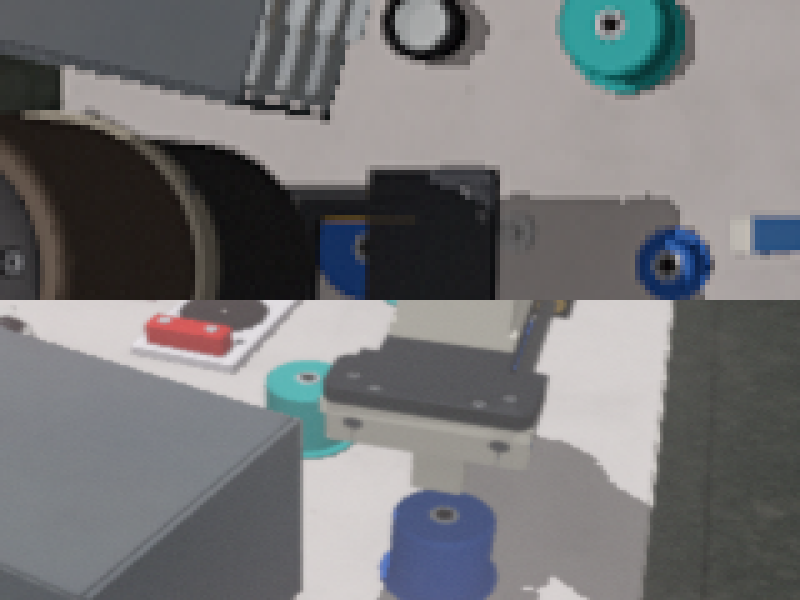

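```bash
python3 - <<'E'
from h import *
o=ctrl.get_obs();print(o['tool_pos'],o['orientation'],o['joint_pos'],o['force'],o['moment'])
for dy in(-.05,-.036,0,.036,.05): print(dy,pix("side",o['tool_pos']+[0,dy,0]))
print(pix("side",[.442,.2675,.06]))
E
```

```text
[0.44091241 0.26901696 0.10356576] [ 1.79876453e+02  5.91881800e-02 -7.23036708e-01] [ 5.32087986e+01  1.03472767e+01 -2.62194831e+01  3.09422685e-02
 -5.35679558e+01  3.60498236e+01] [-0.15198439  0.15425256  0.77702117] [ 0.11428454 -0.0687163   0.06054839]
-0.05 (np.float64(379.8229937237314), np.float64(267.7602190188043))
-0.036 (np.float64(378.3201555660778), np.float64(273.19354574258364))
0 (np.float64(374.18922102497737), np.float64(288.1284320588767))
0.036 (np.float64(369.6266402386071), np.float64(304.62388234388465))
0.05 (np.float64(367.720881283036), np.float64(311.51391971061787))
(np.float64(372.09391615932424), np.float64(306.2395643847299))
```

```bash
python3 - <<'E'
from h import *
s,d=shot("side");W=cloud("side",d)
for v in range(270,312,3): print(v,W[v,372].round(3),s[v,372])
cv2.imwrite("pics/a2.png",cv2.resize(s[200:340,290:450],(800,700)[:2],interpolation=3)[:600,:,::-1])
E
```

```text
270 [0.433 0.363 0.226] [154 151 144]
273 [0.434 0.357 0.216] [155 151 145]
276 [0.433 0.357 0.212] [153 150 144]
279 [0.433 0.357 0.207] [154 150 144]
282 [0.437 0.324 0.169] [151 147 141]
285 [0.437 0.323 0.162] [149 145 139]
288 [0.437 0.321 0.155] [151 148 141]
291 [0.437 0.322 0.151] [151 148 142]
294 [0.436 0.321 0.144] [153 150 143]
297 [0.446 0.248 0.06 ] [ 77  89 128]
300 [0.445 0.255 0.061] [ 74  88 129]
303 [0.444 0.26  0.06 ] [104 104 108]
306 [0.442 0.267 0.06 ] [75 72 73]
309 [0.441 0.273 0.06 ] [ 92 103 131]
```

View pics/a2.png

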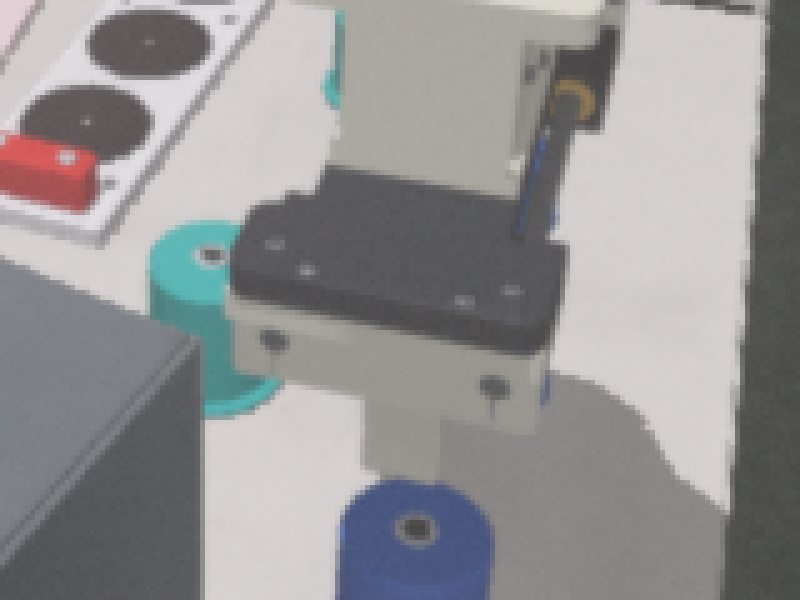

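The finger tip appears about 38 mm above where the reported TCP puts it. I'll lower a little and compare before descending further.

servo_tool:
  rows:
    - [0,0,-10,0,0,0]
    - [0,0,-10,0,0,0]
    - [0,0,0,0,0,0]
    - [0,0,0,0,0,0]

```text
clock: 2.42
tool_pos: [0.4411, 0.2688, 0.0835]
orientation: [180.0, 0.0, -0.8]
force: [0.5, 1.3, 0.3]
opening: 0.0721
```

```bash
python3 - <<'E'
from h import *
s,d=shot("side");o=ctrl.get_obs();print(o['tool_pos'],o['opening']);W=cloud("side",d)
for u in (366,372,376):
  for v in range(276,330,3): print(u,v,W[v,u].round(3),s[v,u])
t,d=shot("top");W=cloud("top",d);q=W[(W[...,2]>.08)&(abs(W[...,1]-.27)<.12)&(W[...,0]<.52)&(W[...,0]>.38)&(d>0)]
print(len(q),np.histogram(q[:,2],np.arange(.08,.6,.02)))
k=q[(q[:,2]<.26)];print(k.min(0),k.max(0),np.median(k,0))
cv2.imwrite("pics/a3.png",np.vstack([cv2.resize(s[230:350,300:460],(800,600),interpolation=3)[:600]])[:,:,::-1])
E
```

```text
[0.44141318 0.26899941 0.08390826] 0.07204240215157261
366 276 [0.439 0.366 0.218] [82 81 82]
366 279 [0.44  0.363 0.21 ] [158 155 149]
366 282 [0.44  0.358 0.2  ] [155 153 146]
366 285 [0.44  0.357 0.195] [153 149 143]
366 288 [0.44  0.357 0.189] [153 150 143]
366 291 [0.44  0.356 0.183] [152 149 143]
366 294 [0.445 0.321 0.141] [150 147 141]
366 297 [0.445 0.32  0.134] [150 148 141]
366 300 [0.445 0.32  0.128] [152 148 143]
366 303 [0.444 0.32  0.122] [149 146 143]
366 306 [0.452 0.27  0.06 ] [ 74  84 126]
366 309 [0.45  0.277 0.061] [ 72  86 126]
366 312 [0.449 0.284 0.062] [ 72  86 127]
366 315 [0.448 0.288 0.06 ] [ 70  87 132]
366 318 [0.447 0.291 0.055] [ 78  91 135]
366 321 [0.447 0.291 0.049] [ 76  87 133]
366 324 [0.446 0.291 0.042] [ 80  90 135]
366 327 [0.446 0.291 0.034] [ 76  89 133]
372 276 [0.432 0.366 0.22 ] [80 79 81]
372 279 [0.432 0.364 0.213] [136 134 129]
372 282 [0.432 0.364 0.208] [168 165 158]
372 285 [0.432 0.358 0.197] [153 150 143]
372 288 [0.432 0.357 0.192] [153 150 143]
372 291 [0.432 0.358 0.187] [153 150 144]
372 294 [0.436 0.321 0.144] [150 148 141]
3
[... 970 characters left out ...]
 0.278 0.061] [ 72  85 126]
376 315 [0.432 0.283 0.059] [ 72  85 126]
376 318 [0.431 0.289 0.059] [ 76  94 142]
376 321 [0.431 0.289 0.053] [ 76  91 137]
376 324 [0.43  0.289 0.045] [ 77  91 137]
376 327 [0.43  0.289 0.038] [ 76  90 135]
9059 (array([   9,   12,   16,   58,   17,   44,  412,  736,    0,    0,    0,
         65,  133,  145,  153,  168,  138,   29,  385,  234,  292,  431,
       1110, 3952,  520]), array([0.08, 0.1 , 0.12, 0.14, 0.16, 0.18, 0.2 , 0.22, 0.24, 0.26, 0.28,
       0.3 , 0.32, 0.34, 0.36, 0.38, 0.4 , 0.42, 0.44, 0.46, 0.48, 0.5 ,
       0.52, 0.54, 0.56, 0.58]))
[0.40220004 0.17227102 0.08084987] [0.51998546 0.34368041 0.23089465] [0.44596616 0.21076848 0.22307112]
```

View pics/a3.png

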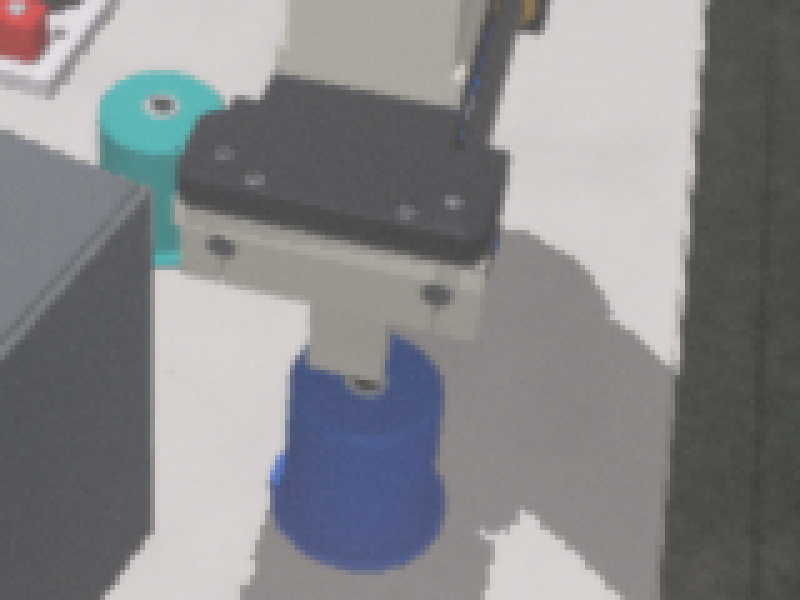

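Moving 20 mm down moved the image 20 mm. The real finger end (z≈0.121) is about 37 mm above the reported TCP (0.084), while x and y agree. I'll go down 72 mm, which is safe under either reading, then measure again.

servo_tool:
  rows:
    - [0.5,-1.5,-16,0,0,0]
    - [0,0,-20,0,0,0]
    - [0,0,-20,0,0,0]
    - [0,0,-16,0,0,0]
    - [0,0,0,0,0,0]

```text
clock: 2.93
tool_pos: [0.4405, 0.266, 0.0093]
orientation: [179.8, 0.2, -0.8]
force: [0.1, -0.2, -0.3]
opening: 0.0718
```

servo_tool:
  rows:
    - [0,0,0,0,0,0]
    - [0,0,0,0,0,0]

```text
clock: 3.1
tool_pos: [0.4425, 0.2681, 0.0127]
orientation: [-180.0, -0.1, -0.8]
force: [0.7, 1.2, 0.1]
opening: 0.0719
```

```bash
python3 - <<'E'
from h import *
s,d=shot("side");o=ctrl.get_obs();print(o['tool_pos'],o['opening'],o['force']);W=cloud("side",d)
for u in (367,372):
  for v in range(303,348,3): print(u,v,W[v,u].round(3),s[v,u])
cv2.imwrite("pics/a4.png",np.vstack([cv2.resize(s[250:370,300:460],(800,600),interpolation=3)[:600]])[:,:,::-1])
E
```

```text
[0.44256926 0.26824806 0.01293836] 0.07184700104390918 [-0.62136605 -0.27535039  0.31130805]
367 303 [0.438 0.349 0.154] [82 82 85]
367 306 [0.437 0.354 0.154] [84 84 87]
367 309 [0.436 0.36  0.155] [85 84 87]
367 312 [0.435 0.365 0.155] [82 80 84]
367 315 [0.435 0.365 0.149] [75 71 74]
367 318 [0.435 0.363 0.141] [149 145 139]
367 321 [0.435 0.357 0.128] [152 149 143]
367 324 [0.435 0.357 0.121] [151 148 142]
367 327 [0.435 0.357 0.115] [153 149 143]
367 330 [0.44  0.32  0.064] [150 146 140]
367 333 [0.439 0.32  0.056] [151 148 142]
367 336 [0.443 0.291 0.013] [110 115 135]
367 339 [0.443 0.293 0.007] [ 77  88 132]
367 342 [0.442 0.297 0.005] [ 85  97 141]
367 345 [0.441 0.299 0.   ] [145 139 139]
372 303 [0.432 0.347 0.153] [84 83 86]
372 306 [0.431 0.353 0.154] [81 82 85]
372 309 [0.43  0.358 0.154] [83 82 87]
372 312 [0.429 0.363 0.155] [84 83 88]
372 315 [0.428 0.365 0.151] [78 76 77]
372 318 [0.428 0.365 0.146] [107 104 102]
372 321 [0.428 0.363 0.137] [154 151 144]
372 324 [0.428 0.356 0.123] [153 149 143]
372 327 [0.428 0.358 0.119] [153 148 143]
372 330 [0.432 0.32  0.067] [149 145 139]
372 333 [0.432 0.319 0.059] [145 142 138]
372 336 [0.431 0.319 0.052] [124 127 139]
372 339 [0.434 0.29  0.007] [ 77  89 135]
372 342 [0.433 0.295 0.006] [ 78  90 134]
372 345 [ 0.433  0.295 -0.002] [141 136 138]
```

View pics/a4.png

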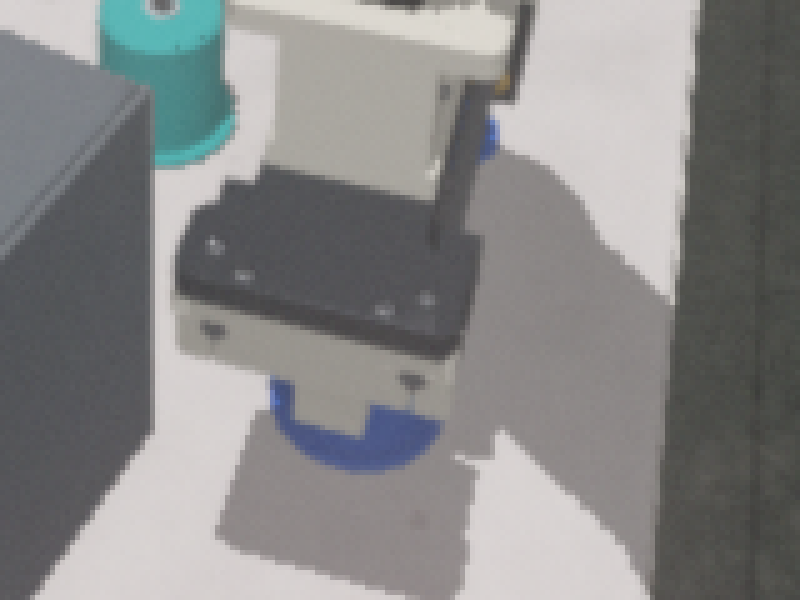

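servo_tool:
  rows:
    - [0,0,-8,0,0,0]
    - [0,0,-8,0,0,0]
    - [0,0,-7,0,0,0]
    - [0,0,-4,0,0,0]
    - [0,0,0,0,0,0]

```text
clock: 3.57
tool_pos: [0.4412, 0.2667, -0.0166]
orientation: [179.9, 0.1, -0.8]
force: [-0.4, -0.3, 0.5]
opening: 0.072
```

servo_tool:
  rows:
    - [0,0,0,0,0,0]
    - [0,0,0,0,0,0]
    - [0,0,0,0,0,0]
    - [0,0,0,0,0,0]
    - [0,0,0,0,0,0]
  fingers: 40

```text
clock: 3.98
tool_pos: [0.4419, 0.2676, -0.0151]
orientation: [-180.0, -0.0, -0.8]
force: [-0.8, 0.1, -0.2]
opening: 0.0521
```

servo_tool:
  rows:
    - [0,0,0,0,0,0]
    - [0,0,0,0,0,0]
    - [0,0,0,0,0,0]
    - [0,0,0,0,0,0]
    - [0,0,0,0,0,0]

```text
clock: 4.4
tool_pos: [0.4419, 0.2675, -0.0151]
orientation: [-180.0, -0.0, -0.8]
force: [-0.5, -0.0, 4.6]
opening: 0.0517
```

servo_tool:
  rows:
    - [0,0,12,0,0,0]
    - [0,0,24,0,0,0]
    - [0,0,30,0,0,0]
    - [0,0,30,0,0,0]
    - [0,-10,14,0,0,0]

```text
clock: 4.82
tool_pos: [0.4433, 0.2596, 0.098]
orientation: [-179.8, -0.2, -0.7]
force: [1.2, 0.8, -1.8]
opening: 0.052
```

servo_tool:
  rows:
    - [0,-24,0,0,0,-6]
    - [0,-25,0,0,0,-6]
    - [8,-20,0,0,0,-6]
    - [10,-15,0,0,0,-6]
    - [14,-15,0,0,0,-6]

```text
clock: 5.23
tool_pos: [0.4732, 0.1573, 0.0946]
orientation: [-180.0, 0.0, -31.1]
force: [0.5, 1.1, -1.1]
opening: 0.0517
```

servo_tool:
  rows:
    - [16,-14,0,0,0,-6]
    - [16,-14,0,0,0,-6]
    - [16,-14,0,0,0,-6]
    - [16,-14,0,0,0,-6]
    - [16,-14,0,0,0,-6]

```text
clock: 5.65
tool_pos: [0.5542, 0.0876, 0.0942]
orientation: [180.0, 0.0, -61.1]
force: [0.3, 0.4, -0.6]
opening: 0.0517
```

servo_tool:
  rows:
    - [16,-14,0,0,0,-6]
    - [16,-14,0,0,0,-6]
    - [16,-14,0,0,0,-6]
    - [16,-14,0,0,0,-6]
    - [16,-14,0,0,0,-6]

```text
clock: 6.07
tool_pos: [0.6341, 0.0177, 0.0939]
orientation: [179.9, 0.0, -91.1]
force: [0.3, -0.1, -1.4]
opening: 0.0512
```

servo_tool:
  rows:
    - [16,0,0,0,0,-4]
    - [0,0,0,0,0,0]
    - [0,0,0,0,0,0]
    - [0,0,0,0,0,0]

```text
clock: 6.4
tool_pos: [0.6489, 0.0185, 0.0939]
orientation: [179.9, -0.0, -94.7]
force: [0.1, -0.7, -1.4]
opening: 0.0516
```

servo_tool:
  rows:
    - [1,0,-24,0,0,0]
    - [0,0,-24,0,0,0]
    - [0,0,-24,0,0,0]
    - [0,0,-14,0,0,0]
    - [0,0,0,0,0,0]

```text
clock: 6.82
tool_pos: [0.6474, 0.0184, 0.0052]
orientation: [179.7, -0.1, -94.7]
force: [-0.9, -0.3, -1.5]
opening: 0.0518
```

servo_tool:
  rows:
    - [0,0,0,0,0,0]
    - [0,0,0,0,0,0]

```text
clock: 6.98
tool_pos: [0.6514, 0.0189, 0.01]
orientation: [-179.9, 0.0, -94.7]
force: [0.3, 0.3, -1.7]
opening: 0.0514
```

```bash
python3 - <<'E'
from h import *
s,d=shot("side");o=ctrl.get_obs();print(o['tool_pos'],o['force']);W=cloud("side",d)
print('expect seat a px',pix("side",[.65,.0185,.015]),pix("side",[.6285,.001,.012]))
m=cv2.inRange(cv2.cvtColor(s,cv2.COLOR_RGB2HSV),(100,90,30),(128,255,255))>0
g=m&(W[...,0]>.58)&(W[...,0]<.72)&(abs(W[...,1])<.12)&(d>0)
q=W[g];print(len(q),np.percentile(q,[1,5,50,95,99],axis=0).round(4))
lo=q[q[:,2]<.03];print('low',lo.min(0),lo.max(0),len(lo))
cv2.imwrite("pics/a5.png",cv2.resize(s[150:270,250:410],(800,600),interpolation=3)[:,:,::-1])
E
```

```text
[0.65173424 0.01895201 0.01031527] [-0.39156384 -0.90368603 -0.83818199]
expect seat a px (np.float64(306.8521459800408), np.float64(224.21328072488123)) (np.float64(317.53204106094506), np.float64(222.72678963909192))
554 [[0.6225 0.0034 0.0277]
 [0.6266 0.0176 0.0293]
 [0.6455 0.0396 0.0609]
 [0.6685 0.0456 0.0856]
 [0.6731 0.0484 0.0863]]
low [0.61884689 0.01306198 0.01629065] [0.6772993  0.05042387 0.02995644] 47
```

View pics/a5.png

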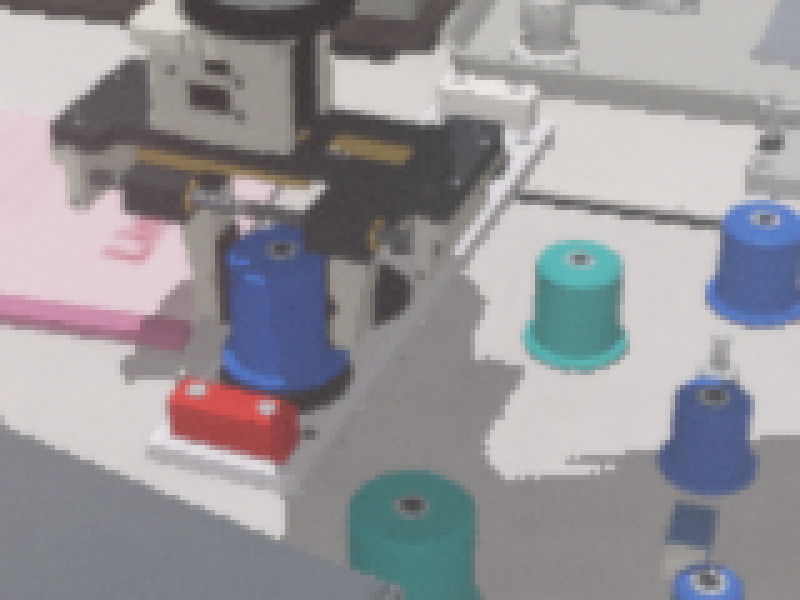

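The plug is centred over seat a and hovering about 10 mm above it (top at 0.086, needs 0.075). Lowering and releasing.

servo_tool:
  rows:
    - [-1,0,-3,0,0,0]
    - [0,0,-3,0,0,0]
    - [0,0,-3,0,0,0]
    - [0,0,-1.5,0,0,0]
    - [0,0,0,0,0,0]

```text
clock: 7.45
tool_pos: [0.6501, 0.0185, -0.0002]
orientation: [-179.9, -0.0, -94.8]
force: [-5.5, -0.1, 11.7]
opening: 0.0517
```

servo_tool:
  rows:
    - [0,0,0,0,0,0]
    - [0,0,0,0,0,0]

```text
clock: 7.62
tool_pos: [0.6501, 0.0186, -0.0002]
orientation: [-179.9, 0.0, -94.8]
force: [-5.5, 1.5, 10.8]
opening: 0.052
```

servo_tool:
  rows:
    - [0,0,0,0,0,0]
    - [0,0,0,0,0,0]
    - [0,0,0,0,0,0]
    - [0,0,0,0,0,0]
    - [0,0,0,0,0,0]
  fingers: 66

```text
clock: 8.03
tool_pos: [0.6498, 0.0184, -0.0021]
orientation: [180.0, -0.0, -94.8]
force: [-0.8, -0.3, -0.4]
opening: 0.0653
```

servo_tool:
  rows:
    - [0,0,8,0,0,0]
    - [0,0,24,0,0,0]
    - [0,0,30,0,0,0]
    - [0,0,30,0,0,0]
    - [0,0,10,0,0,0]

```text
clock: 8.45
tool_pos: [0.6524, 0.0187, 0.1057]
orientation: [-179.6, 0.1, -94.8]
force: [2.5, 0.8, 0.1]
opening: 0.0661
```

servo_tool:
  rows:
    - [-20,-15,0,0,0,0]
    - [-21,-15,0,0,0,0]
    - [-21,-15,0,0,0,0]
    - [-21,-15,0,0,0,0]
    - [-21,-15,0,0,0,0]

```text
clock: 8.87
tool_pos: [0.5448, -0.0571, 0.1006]
orientation: [-180.0, 0.0, -94.8]
force: [0.5, -1.2, 0.5]
opening: 0.066
```

servo_tool:
  rows:
    - [-21,-15,0,0,0,0]
    - [-21,-15,0,0,0,0]
    - [-21,-15,0,0,0,0]
    - [-21,-15,0,0,0,0]
    - [-19,-15,0,0,0,0]

```text
clock: 9.28
tool_pos: [0.4416, -0.1321, 0.1006]
orientation: [-180.0, 0.0, -94.8]
force: [0.3, -0.1, -0.5]
opening: 0.0661
```

servo_tool:
  rows:
    - [0,0,0,0,0,0]
    - [0,0,0,0,0,0]
    - [0,0,0,0,0,0]

```text
clock: 9.53
tool_pos: [0.4434, -0.1316, 0.1008]
orientation: [-179.9, 0.0, -94.8]
force: [-0.6, 0.2, -0.5]
opening: 0.0659
```

```bash
cat > m.py <<'E'
from h import *
def meas(n):
    p,d=shot(n);W=cloud(n,d)
    m=cv2.inRange(cv2.cvtColor(p,cv2.COLOR_RGB2HSV),(103,110,30),(126,255,255))>0
    m&=(W[...,0]>.38)&(W[...,0]<.75)&(abs(W[...,1])<.33)&(d>0)
    k,l,s,c=cv2.connectedComponentsWithStats(m.astype(np.uint8))
    for i in range(1,k):
        if s[i][4]<50: continue
        q=W[l==i]; zt=np.percentile(q[:,2],95); t=q[q[:,2]>zt-.005]; lo,hi=np.percentile(t,2,0),np.percentile(t,98,0)
        print(n,c[i].round(),s[i][4],'ztop',zt.round(3),'c',((lo+hi)/2).round(4)[:2],'size',(hi-lo).round(3)[:2])
    return p
if __name__=="__main__":
    o=ctrl.get_obs();print(o['tool_pos'],o['orientation'],o['clock'])
    meas("top");meas("side")
E
python3 m.py
```

```text
[ 0.44341288 -0.13158038  0.10076032] [-1.79923081e+02  8.30922954e-03 -9.48194017e+01] 9.5333
top [306. 185.] 436 ztop 0.078 c [0.6498 0.0191] size [0.042 0.046]
side [401. 204.] 236 ztop 0.05 c [ 0.4427 -0.1231] size [0.036 0.024]
side [307. 205.] 170 ztop 0.076 c [0.6467 0.0212] size [0.044 0.043]
side [391. 238.] 222 ztop 0.041 c [0.445  0.0164] size [0.027 0.031]
side [390. 279.] 53 ztop 0.007 c [0.4291 0.135 ] size [0.032 0.018]
```

servo_tool:
  rows:
    - [0,0,-24,0,0,0]
    - [0,0,-30,0,0,0]
    - [0,0,-30,0,0,0]
    - [0,0,-20,0,0,0]
    - [0,0,-11,0,0,0]

```text
clock: 10.05
tool_pos: [0.4417, -0.1312, -0.0175]
orientation: [179.8, -0.0, -94.8]
force: [0.9, 0.1, 0.1]
opening: 0.0658
```

servo_tool:
  rows:
    - [0,0,-6,0,0,0]
    - [0,0,0,0,0,0]
    - [0,0,0,0,0,0]

```text
clock: 10.3
tool_pos: [0.4433, -0.1313, -0.0207]
orientation: [180.0, -0.0, -94.8]
force: [0.1, 0.8, -0.3]
opening: 0.0663
```

servo_tool:
  rows:
    - [0,0,0,0,0,0]
    - [0,0,0,0,0,0]
    - [0,0,0,0,0,0]
    - [0,0,0,0,0,0]
    - [0,0,0,0,0,0]
  fingers: 32

```text
clock: 10.72
tool_pos: [0.4433, -0.1315, -0.0202]
orientation: [-179.9, 0.0, -94.8]
force: [-1.3, 1.0, 5.6]
opening: 0.0436
```

servo_tool:
  rows:
    - [0,0,0,0,0,0]
    - [0,0,0,0,0,0]
    - [0,0,0,0,0,0]
    - [0,0,0,0,0,0]
    - [0,0,0,0,0,0]

```text
clock: 11.13
tool_pos: [0.4434, -0.1315, -0.0202]
orientation: [-179.9, 0.0, -94.8]
force: [-1.5, 1.6, 7.1]
opening: 0.0436
```

servo_tool:
  rows:
    - [0,0,10,0,0,0]
    - [0,0,24,0,0,0]
    - [0,0,30,0,0,0]
    - [0,0,30,0,0,0]
    - [0,0,16,0,0,0]

```text
clock: 11.55
tool_pos: [0.4439, -0.1316, 0.0923]
orientation: [-179.8, 0.0, -94.8]
force: [0.3, 0.3, -1.2]
opening: 0.0437
```

servo_tool:
  rows:
    - [14,5,0,0,0,0]
    - [20,7,0,0,0,0]
    - [21,8,0,0,0,0]
    - [21,8,0,0,0,0]
    - [21,8,0,0,0,0]

```text
clock: 11.97
tool_pos: [0.5406, -0.095, 0.0883]
orientation: [179.9, 0.0, -94.8]
force: [-0.5, -0.6, -0.5]
opening: 0.0435
```

servo_tool:
  rows:
    - [21,8,0,0,0,0]
    - [21,8,0,0,0,0]
    - [21,8,0,0,0,0]
    - [20,7,0,0,0,0]
    - [19.5,5.5,0,0,0,0]

```text
clock: 12.38
tool_pos: [0.6431, -0.0583, 0.0877]
orientation: [179.9, -0.0, -94.8]
force: [0.0, 0.4, -0.5]
opening: 0.0436
```

servo_tool:
  rows:
    - [0,0,0,0,0,0]
    - [0,0,0,0,0,0]
    - [0,0,0,0,0,0]

```text
clock: 12.63
tool_pos: [0.6414, -0.059, 0.0878]
orientation: [179.9, -0.0, -94.8]
force: [-0.3, -0.1, -1.5]
opening: 0.0435
```

servo_tool:
  rows:
    - [1,0,-20,0,0,0]
    - [0,0,-24,0,0,0]
    - [0,0,-22,0,0,0]
    - [0,0,-12,0,0,0]
    - [0,0,-6,0,0,0]

```text
clock: 13.05
tool_pos: [0.6414, -0.0595, 0.0032]
orientation: [179.8, -0.0, -94.8]
force: [-0.5, -0.6, -1.3]
opening: 0.0438
```

servo_tool:
  rows:
    - [0,0,-3,0,0,0]
    - [0,0,-2,0,0,0]
    - [0,0,-2,0,0,0]
    - [0,0,-1,0,0,0]
    - [0,0,0,0,0,0]

```text
clock: 13.47
tool_pos: [0.6437, -0.059, -0.0022]
orientation: [-179.9, 0.0, -94.8]
force: [-1.0, 0.6, -0.8]
opening: 0.0438
```

servo_tool:
  rows:
    - [0,0,0,0,0,0]
    - [0,0,0,0,0,0]

```text
clock: 13.63
tool_pos: [0.6436, -0.059, -0.0023]
orientation: [-180.0, 0.0, -94.8]
force: [-0.4, -0.5, -1.3]
opening: 0.0436
```

servo_tool:
  rows:
    - [-0.5,0,-1.5,0,0,0]
    - [0,0,-1.5,0,0,0]
    - [0,0,-0.5,0,0,0]
    - [0,0,0,0,0,0]
    - [0,0,0,0,0,0]

```text
clock: 14.05
tool_pos: [0.643, -0.059, -0.0051]
orientation: [-180.0, -0.0, -94.8]
force: [-3.9, 1.0, 8.7]
opening: 0.0436
```

servo_tool:
  rows:
    - [0,0,0,0,0,0]
    - [0,0,0,0,0,0]
    - [0,0,0,0,0,0]
    - [0,0,0,0,0,0]
    - [0,0,0,0,0,0]
  fingers: 57

```text
clock: 14.47
tool_pos: [0.6428, -0.059, -0.0065]
orientation: [180.0, -0.0, -94.8]
force: [-0.6, 0.4, -0.2]
opening: 0.057
```

servo_tool:
  rows:
    - [0,0,8,0,0,0]
    - [0,0,24,0,0,0]
    - [0,0,30,0,0,0]
    - [0,0,30,0,0,0]
    - [0,0,10,0,0,0]

```text
clock: 14.88
tool_pos: [0.6454, -0.0591, 0.1012]
orientation: [-179.6, 0.0, -94.8]
force: [1.4, -0.6, 0.0]
opening: 0.0572
```

servo_tool:
  rows:
    - [-17,5,0,0,0,0]
    - [-20,8,0,0,0,0]
    - [-20,8,0,0,0,0]
    - [-20,8,0,0,0,0]
    - [-20,8,0,0,0,0]

```text
clock: 15.3
tool_pos: [0.5449, -0.0219, 0.096]
orientation: [-180.0, 0.0, -94.8]
force: [0.2, 0.3, 1.1]
opening: 0.0572
```

servo_tool:
  rows:
    - [-20,8,0,0,0,0]
    - [-20,8,0,0,0,0]
    - [-20,8,0,0,0,0]
    - [-20,8,0,0,0,0]
    - [-20,4,0,0,0,0]

```text
clock: 15.72
tool_pos: [0.4451, 0.0145, 0.0961]
orientation: [-180.0, 0.0, -94.8]
force: [-0.2, 0.5, -0.2]
opening: 0.0569
```

servo_tool:
  rows:
    - [0,0,0,0,0,0]
    - [0,0,0,0,0,0]
    - [0,0,0,0,0,0]

```text
clock: 15.97
tool_pos: [0.4466, 0.0143, 0.0963]
orientation: [-179.9, 0.0, -94.8]
force: [-0.1, -1.5, 1.0]
opening: 0.0571
```

```bash
python3 m.py
```

```text
[0.44658456 0.01425644 0.09633625] [-1.79915337e+02  3.55609971e-02 -9.47647657e+01] 15.9667
top [306. 185.] 434 ztop 0.078 c [0.6495 0.018 ] size [0.043 0.044]
top [337. 188.] 354 ztop 0.068 c [ 0.643  -0.0615] size [0.038 0.037]
side [320. 193.] 94 ztop 0.066 c [ 0.6399 -0.0584] size [0.037 0.034]
side [307. 205.] 176 ztop 0.076 c [0.647  0.0212] size [0.043 0.044]
side [391. 238.] 223 ztop 0.041 c [0.4452 0.0213] size [0.031 0.019]
side [391. 269.] 52 ztop 0.031 c [0.4286 0.1312] size [0.022 0.016]
side [389. 279.] 60 ztop 0.007 c [0.4294 0.1346] size [0.032 0.019]
```

L is on seat b to within 2 mm. M next: down 121 mm, then close.

servo_tool:
  rows:
    - [0,0,-24,0,0,0]
    - [0,0,-30,0,0,0]
    - [0,0,-30,0,0,0]
    - [0,0,-20,0,0,0]
    - [0,0,-11,0,0,0]

```text
clock: 16.48
tool_pos: [0.4448, 0.0131, -0.022]
orientation: [179.8, -0.1, -94.9]
force: [-0.4, -0.0, -0.2]
opening: 0.0569
```

servo_tool:
  rows:
    - [0,0,-6,0,0,0]
    - [0,0,0,0,0,0]
    - [0,0,0,0,0,0]

```text
clock: 16.73
tool_pos: [0.4463, 0.0139, -0.0253]
orientation: [180.0, -0.0, -94.8]
force: [-0.1, -0.1, 0.1]
opening: 0.0569
```

servo_tool:
  rows:
    - [0,0,0,0,0,0]
    - [0,0,0,0,0,0]
    - [0,0,0,0,0,0]
    - [0,0,0,0,0,0]
    - [0,0,0,0,0,0]
  fingers: 24

```text
clock: 17.15
tool_pos: [0.4463, 0.0142, -0.0247]
orientation: [-179.9, 0.0, -94.8]
force: [0.1, -0.5, 5.7]
opening: 0.0352
```

servo_tool:
  rows:
    - [0,0,0,0,0,0]
    - [0,0,0,0,0,0]
    - [0,0,0,0,0,0]
    - [0,0,0,0,0,0]
    - [0,0,0,0,0,0]

```text
clock: 17.57
tool_pos: [0.4463, 0.0142, -0.0247]
orientation: [-179.9, 0.0, -94.8]
force: [-1.9, -0.0, 6.8]
opening: 0.0356
```

servo_tool:
  rows:
    - [0,0,10,0,0,0]
    - [0,0,24,0,0,0]
    - [0,0,30,0,0,0]
    - [0,0,30,0,0,0]
    - [0,0,16,0,0,0]

```text
clock: 17.98
tool_pos: [0.447, 0.0143, 0.0878]
orientation: [-179.8, 0.1, -94.8]
force: [1.2, 0.8, -0.4]
opening: 0.0352
```

servo_tool:
  rows:
    - [14,-11,0,0,0,0]
    - [20,-16,0,0,0,0]
    - [20,-16,0,0,0,0]
    - [20,-16,0,0,0,0]
    - [20,-16,0,0,0,0]

```text
clock: 18.4
tool_pos: [0.5405, -0.0618, 0.0847]
orientation: [-180.0, 0.0, -94.8]
force: [0.5, 0.7, -0.5]
opening: 0.0354
```

servo_tool:
  rows:
    - [20,-16,0,0,0,0]
    - [20,-16,0,0,0,0]
    - [20,-16,0,0,0,0]
    - [20,-16,0,0,0,0]
    - [16,-12,0,0,0,0]

```text
clock: 18.82
tool_pos: [0.6368, -0.1384, 0.0842]
orientation: [180.0, -0.0, -94.8]
force: [-0.3, 0.8, -0.6]
opening: 0.0353
```

servo_tool:
  rows:
    - [0,0,-20,0,0,0]
    - [0,0,-24,0,0,0]
    - [0,0,-22,0,0,0]
    - [0,0,-12,0,0,0]
    - [0,0,-8,0,0,0]

```text
clock: 19.23
tool_pos: [0.6345, -0.1371, -0.0033]
orientation: [179.8, -0.0, -94.8]
force: [-0.1, -0.2, 0.1]
opening: 0.0357
```

servo_tool:
  rows:
    - [0,0,-3,0,0,0]
    - [0,0,-1,0,0,0]
    - [0,0,0,0,0,0]
    - [0,0,0,0,0,0]

```text
clock: 19.57
tool_pos: [0.6367, -0.1369, -0.0041]
orientation: [-179.9, 0.0, -94.8]
force: [0.1, -0.5, -0.1]
opening: 0.0352
```

Contact is expected near −0.0097.

servo_tool:
  rows:
    - [-0.5,0,-2,0,0,0]
    - [0,0,-2,0,0,0]
    - [0,0,-1.5,0,0,0]
    - [0,0,-1,0,0,0]
    - [0,0,0,0,0,0]

```text
clock: 19.98
tool_pos: [0.6356, -0.137, -0.0097]
orientation: [-179.9, -0.0, -94.8]
force: [-5.7, 2.6, 14.2]
opening: 0.0353
```

servo_tool:
  rows:
    - [0,0,0,0,0,0]
    - [0,0,0,0,0,0]

```text
clock: 20.15
tool_pos: [0.6357, -0.137, -0.0097]
orientation: [-179.9, -0.0, -94.8]
force: [-6.1, 2.7, 14.2]
opening: 0.0355
```

servo_tool:
  rows:
    - [0,0,0,0,0,0]
    - [0,0,0,0,0,0]
    - [0,0,0,0,0,0]
    - [0,0,0,0,0,0]
    - [0,0,0,0,0,0]
  fingers: 50

```text
clock: 20.57
tool_pos: [0.6352, -0.1371, -0.0121]
orientation: [180.0, -0.0, -94.8]
force: [0.3, 0.1, -0.2]
opening: 0.0494
```

servo_tool:
  rows:
    - [0,0,8,0,0,0]
    - [0,0,24,0,0,0]
    - [0,0,30,0,0,0]
    - [0,0,30,0,0,0]
    - [0,0,10,0,0,0]

```text
clock: 20.98
tool_pos: [0.6379, -0.1374, 0.0956]
orientation: [-179.6, -0.0, -94.8]
force: [1.0, -1.2, 0.9]
opening: 0.05
```

servo_tool:
  rows:
    - [-17,22,0,0,0,0]
    - [-17,22,0,0,0,0]
    - [-17,22,0,0,0,0]
    - [-17,22,0,0,0,0]
    - [-17,22,0,0,0,0]

```text
clock: 21.4
tool_pos: [0.5495, -0.0263, 0.0905]
orientation: [-180.0, 0.0, -94.8]
force: [0.1, 0.7, -0.5]
opening: 0.05
```

servo_tool:
  rows:
    - [-17,22,0,0,0,0]
    - [-17,22,0,0,0,0]
    - [-17,22,0,0,0,0]
    - [-17,22,0,0,0,0]
    - [-17,22,0,0,0,0]

```text
clock: 21.82
tool_pos: [0.4645, 0.0839, 0.0906]
orientation: [-180.0, 0.0, -94.8]
force: [-0.5, 0.9, 0.2]
opening: 0.05
```

servo_tool:
  rows:
    - [-17,22,0,0,0,0]
    - [-17,22,0,0,0,0]
    - [0,0,0,0,0,0]
    - [0,0,0,0,0,0]
    - [0,0,0,0,0,0]

```text
clock: 22.23
tool_pos: [0.4316, 0.1272, 0.0906]
orientation: [-180.0, 0.0, -94.7]
force: [-0.1, -0.0, -0.6]
opening: 0.0499
```

```bash
python3 m.py
```

```text
[0.43155018 0.12715284 0.09056877] [-1.79968022e+02  2.32121789e-02 -9.47416016e+01] 22.2333
top [306. 185.] 436 ztop 0.078 c [0.6488 0.018 ] size [0.044 0.044]
top [337. 188.] 354 ztop 0.068 c [ 0.6431 -0.0605] size [0.038 0.039]
top [367. 190.] 250 ztop 0.058 c [ 0.6362 -0.1375] size [0.032 0.03 ]
top [286. 266.] 60 ztop 0.016 c [0.4446 0.0714] size [0.013 0.023]
side [327. 190.] 234 ztop 0.066 c [ 0.6388 -0.0586] size [0.037 0.037]
side [308. 204.] 196 ztop 0.076 c [0.6469 0.0205] size [0.045 0.045]
side [390. 274.] 150 ztop 0.03 c [0.4295 0.1323] size [0.024 0.014]
```

servo_tool:
  rows:
    - [0,0,-24,0,0,0]
    - [0,0,-30,0,0,0]
    - [0,0,-30,0,0,0]
    - [0,0,-15,0,0,0]
    - [0,0,-8,0,0,0]

```text
clock: 22.75
tool_pos: [0.4305, 0.1251, -0.0191]
orientation: [179.8, -0.2, -94.9]
force: [-0.1, -0.2, 0.0]
opening: 0.0498
```

servo_tool:
  rows:
    - [0,0,-5,0,0,0]
    - [0,0,-4,0,0,0]
    - [0,0,-2.5,0,0,0]
    - [0,0,0,0,0,0]
    - [0,0,0,0,0,0]

```text
clock: 23.17
tool_pos: [0.4318, 0.1273, -0.0277]
orientation: [-179.9, 0.1, -94.8]
force: [-0.5, -0.0, -1.0]
opening: 0.0502
```

servo_tool:
  rows:
    - [0,0,0,0,0,0]
    - [0,0,0,0,0,0]
    - [0,0,0,0,0,0]
    - [0,0,0,0,0,0]
    - [0,0,0,0,0,0]
  fingers: 16

```text
clock: 23.58
tool_pos: [0.4317, 0.1274, -0.0276]
orientation: [-179.9, 0.0, -94.8]
force: [-2.6, 0.2, 7.8]
opening: 0.0273
```

servo_tool:
  rows:
    - [0,0,0,0,0,0]
    - [0,0,0,0,0,0]
    - [0,0,0,0,0,0]
    - [0,0,0,0,0,0]
    - [0,0,0,0,0,0]

```text
clock: 24.0
tool_pos: [0.4317, 0.1274, -0.0276]
orientation: [-179.9, 0.0, -94.8]
force: [-1.7, -0.5, 6.7]
opening: 0.0269
```

servo_tool:
  rows:
    - [0,0,10,0,0,0]
    - [0,0,24,0,0,0]
    - [0,0,30,0,0,0]
    - [0,0,30,0,0,0]
    - [0,0,16,0,0,0]

```text
clock: 24.42
tool_pos: [0.4324, 0.1277, 0.0849]
orientation: [-179.8, 0.1, -94.8]
force: [1.1, -0.1, -1.3]
opening: 0.0274
```

servo_tool:
  rows:
    - [14,-24,0,0,0,0]
    - [14,-24,0,0,0,0]
    - [14,-24,0,0,0,0]
    - [14,-24,0,0,0,0]
    - [14,-24,0,0,0,0]

```text
clock: 24.83
tool_pos: [0.5018, 0.0059, 0.0819]
orientation: [-180.0, 0.0, -94.8]
force: [-0.2, 0.5, -0.6]
opening: 0.0272
```

servo_tool:
  rows:
    - [14,-24,0,0,0,0]
    - [14,-24,0,0,0,0]
    - [14,-24,0,0,0,0]
    - [14,-24,0,0,0,0]
    - [14,-24,0,0,0,0]

```text
clock: 25.25
tool_pos: [0.5717, -0.1143, 0.0817]
orientation: [180.0, 0.0, -94.8]
force: [0.4, 0.5, -0.3]
opening: 0.0271
```

servo_tool:
  rows:
    - [14,-24,0,0,0,0]
    - [14,-24,0,0,0,0]
    - [14,-24,0,0,0,0]
    - [14,-24,0,0,0,0]
    - [1,-5.5,0,0,0,0]

```text
clock: 25.67
tool_pos: [0.6298, -0.2177, 0.081]
orientation: [-180.0, -0.0, -94.9]
force: [1.0, 0.3, 0.4]
opening: 0.0277
```

servo_tool:
  rows:
    - [0,0,-20,0,0,0]
    - [0,0,-24,0,0,0]
    - [0,0,-22,0,0,0]
    - [0,0,-12,0,0,0]
    - [0,0,-8,0,0,0]

```text
clock: 26.08
tool_pos: [0.6271, -0.2142, -0.0062]
orientation: [179.8, 0.0, -94.8]
force: [0.4, 0.6, -0.1]
opening: 0.0272
```

servo_tool:
  rows:
    - [0,0,-2,0,0,0]
    - [0,0,0,0,0,0]
    - [0,0,0,0,0,0]
    - [0,0,0,0,0,0]

```text
clock: 26.42
tool_pos: [0.6293, -0.2146, -0.005]
orientation: [-179.9, -0.0, -94.8]
force: [0.1, -0.6, -0.4]
opening: 0.0275
```

servo_tool:
  rows:
    - [-0.3,0,-3,0,0,0]
    - [0,0,-2,0,0,0]
    - [0,0,-1.5,0,0,0]
    - [0,0,-1,0,0,0]
    - [0,0,-0.5,0,0,0]

```text
clock: 26.83
tool_pos: [0.6281, -0.2145, -0.0126]
orientation: [-180.0, -0.0, -94.8]
force: [-6.0, 3.2, 16.9]
opening: 0.0273
```

servo_tool:
  rows:
    - [0,0,0,0,0,0]
    - [0,0,0,0,0,0]

```text
clock: 27.0
tool_pos: [0.6281, -0.2145, -0.0126]
orientation: [-180.0, -0.0, -94.8]
force: [-4.2, 2.2, 13.8]
opening: 0.0275
```

Contact at the expected height. I'll release, rise and retreat toward the robot so the view is clear.

servo_tool:
  rows:
    - [0,0,0,0,0,0]
    - [0,0,0,0,0,0]
    - [0,0,0,0,0,0]
    - [0,0,0,0,0,0]
    - [0,0,0,0,0,0]
  fingers: 42

```text
clock: 27.42
tool_pos: [0.6308, -0.2149, -0.0125]
orientation: [-179.7, -0.0, -94.7]
force: [2.5, -0.1, 5.4]
opening: 0.0415
```

servo_tool:
  rows:
    - [0,0,8,0,0,0]
    - [0,0,24,0,0,0]
    - [0,0,30,0,0,0]
    - [0,0,35,0,0,0]
    - [0,0,35,0,0,0]

```text
clock: 27.83
tool_pos: [0.627, -0.2145, 0.1189]
orientation: [179.9, 0.0, -94.8]
force: [1.4, -1.0, 0.5]
opening: 0.0418
```

servo_tool:
  rows:
    - [-28,-10,0,0,0,0]
    - [-28,-10,0,0,0,0]
    - [-28,-10,0,0,0,0]
    - [-28,-10,0,0,0,0]
    - [-28,-10,0,0,0,0]

```text
clock: 28.25
tool_pos: [0.4862, -0.2647, 0.118]
orientation: [180.0, 0.0, -94.8]
force: [-0.9, -0.2, 0.2]
opening: 0.042
```

servo_tool:
  rows:
    - [0,0,0,0,0,0]
    - [0,0,0,0,0,0]
    - [0,0,0,0,0,0]

```text
clock: 28.5
tool_pos: [0.4882, -0.2647, 0.1183]
orientation: [-179.9, -0.0, -94.8]
force: [0.3, -0.6, 0.7]
opening: 0.0422
```

```bash
python3 m.py; python3 - <<'E'
from h import *
t,_=shot("top");s,_=shot("side")
cv2.imwrite("pics/z.png",np.vstack([cv2.resize(t[150:240,250:450],(660,297),interpolation=3),cv2.resize(s[150:250,250:472],(660,297),interpolation=3)])[:,:,::-1])
E
```

```text
[ 0.48821007 -0.26474268  0.11830986] [-1.79949780e+02 -1.07026116e-02 -9.48219808e+01] 28.5
top [306. 185.] 435 ztop 0.078 c [0.6443 0.0177] size [0.053 0.049]
top [338. 180.] 96 ztop 0.546 c [ 0.5672 -0.0398] size [0.004 0.02 ]
top [368. 184.] 70 ztop 0.547 c [ 0.5607 -0.0828] size [0.003 0.019]
top [286. 266.] 60 ztop 0.016 c [0.4446 0.0714] size [0.013 0.023]
side [322. 194.] 551 ztop 0.076 c [0.6466 0.0214] size [0.045 0.044]
side [307. 226.] 78 ztop 0.043 c [0.6449 0.0438] size [0.012 0.003]
```

View pics/z.png

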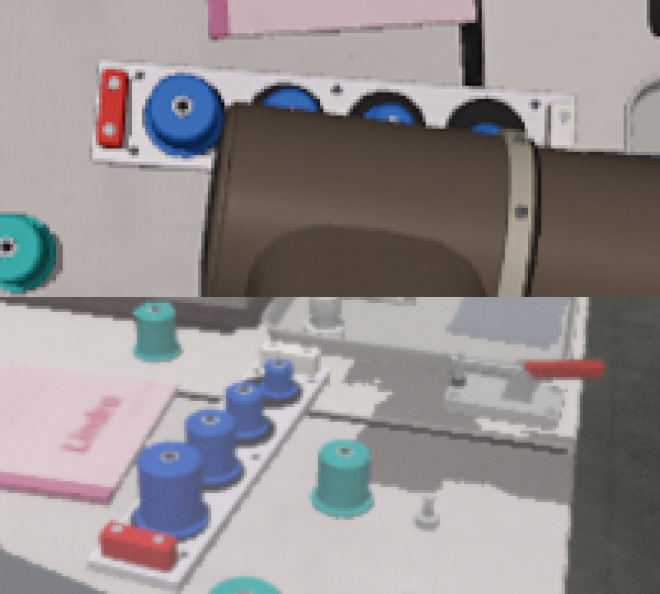

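The picture shows all four standing in order. The forearm hides seats b to d in the top view, so I'll move it aside to measure.

servo_tool:
  rows:
    - [-6,34,6,0,0,0]
    - [-6,34,6,0,0,0]
    - [-6,34,6,0,0,0]
    - [-6,34,6,0,0,0]
    - [-6,34,6,0,0,0]

```text
clock: 29.12
tool_pos: [0.4578, -0.0929, 0.1477]
orientation: [180.0, -0.0, -94.8]
force: [0.7, -0.1, 1.2]
opening: 0.0422
```

servo_tool:
  rows:
    - [0,34,6,0,0,0]
    - [0,34,6,0,0,0]
    - [0,34,6,0,0,0]
    - [0,34,6,0,0,0]
    - [0,34,6,0,0,0]

```text
clock: 29.53
tool_pos: [0.4578, 0.0777, 0.1781]
orientation: [-180.0, 0.0, -94.8]
force: [0.4, -0.2, -0.5]
opening: 0.0421
```

servo_tool:
  rows:
    - [0,34,0,0,0,0]
    - [0,34,0,0,0,0]
    - [0,0,0,0,0,0]
    - [0,0,0,0,0,0]
    - [0,0,0,0,0,0]

```text
clock: 29.95
tool_pos: [0.4578, 0.1439, 0.1773]
orientation: [180.0, -0.0, -94.7]
force: [0.7, 0.2, -0.4]
opening: 0.0419
```

```bash
python3 m.py; python3 - <<'E'
from h import *
t,d=shot("top");W=cloud("top",d)
m=(cv2.inRange(cv2.cvtColor(t,cv2.COLOR_RGB2HSV),(103,110,30),(126,255,255))>0)
for n,x,y,h in(("XL",.6515,.0175,.06),("L",.6442,-.0604,.05),("M",.6374,-.1379,.04),("S",.6304,-.2153,.03)):
    u,v=pix("top",[x,y,.015+h]); mm=np.zeros_like(m);mm[int(v)-14:int(v)+15,int(u)-14:int(u)+15]=1
    q=W[m&mm&(d>0)&(abs(W[...,2]-.015-h)<.006)]
    c=(np.percentile(q,2,0)+np.percentile(q,98,0))/2
    print(n,len(q),'err mm',((c[:2]-[x,y])*1000).round(1),'ztop',np.median(q[:,2]).round(4))
E
```

```text
[0.45779724 0.14385072 0.17729717] [ 1.79955052e+02 -3.99352507e-02 -9.47223240e+01] 29.95
top [306. 185.] 438 ztop 0.078 c [0.6498 0.0179] size [0.043 0.044]
top [337. 188.] 354 ztop 0.067 c [ 0.643  -0.0605] size [0.038 0.039]
top [367. 190.] 250 ztop 0.057 c [ 0.6362 -0.1369] size [0.032 0.032]
top [397. 195.] 162 ztop 0.047 c [ 0.6236 -0.2146] size [0.023 0.024]
top [286. 266.] 60 ztop 0.016 c [0.4446 0.0714] size [0.013 0.023]
side [331. 187.] 300 ztop 0.066 c [ 0.6393 -0.058 ] size [0.035 0.037]
side [307. 205.] 184 ztop 0.076 c [0.6468 0.0215] size [0.044 0.044]
XL 292 err mm [-2.8  1.6] ztop 0.0746
L 210 err mm [-1.7 -0.2] ztop 0.0647
M 128 err mm [-1.1  1.3] ztop 0.0545
S 61 err mm [-7.6 -0.4] ztop 0.0438
```

S is about 7 mm off in −x. The fingertips apparently rested on its flange at release. It is still inside 12 mm, but there's plenty of time, so I'll regrasp it slightly higher and recentre it.

servo_tool:
  rows:
    - [11,-24,0,0,0,0]
    - [11,-24,0,0,0,0]
    - [11,-24,0,0,0,0]
    - [11,-24,0,0,0,0]
    - [11,-24,0,0,0,0]
  fingers: 50

```text
clock: 30.52
tool_pos: [0.5133, 0.0214, 0.1779]
orientation: [-180.0, 0.0, -94.9]
force: [0.6, 0.9, 1.3]
opening: 0.0501
```

servo_tool:
  rows:
    - [11,-24,0,0,0,0]
    - [11,-24,0,0,0,0]
    - [11,-24,0,0,0,0]
    - [11,-24,0,0,0,0]
    - [11,-24,0,0,0,0]

```text
clock: 30.93
tool_pos: [0.5681, -0.099, 0.1778]
orientation: [-180.0, -0.0, -94.9]
force: [0.8, 0.5, 0.0]
opening: 0.05
```

servo_tool:
  rows:
    - [11,-24,0,0,0,0]
    - [11,-24,0,0,0,0]
    - [11,-24,0,0,0,0]
    - [11,-24,0,0,0,0]
    - [11,-22,0,0,0,0]

```text
clock: 31.35
tool_pos: [0.6228, -0.2172, 0.1776]
orientation: [180.0, -0.0, -94.9]
force: [0.6, -0.2, -0.2]
opening: 0.05
```

servo_tool:
  rows:
    - [0,0,-30,0,0,0]
    - [0,0,-35,0,0,0]
    - [0,0,-35,0,0,0]
    - [0,0,-30,0,0,0]
    - [0,0,-20,0,0,0]

```text
clock: 31.77
tool_pos: [0.6205, -0.2156, 0.0242]
orientation: [179.8, 0.0, -94.9]
force: [-0.2, 0.5, -0.1]
opening: 0.0502
```

servo_tool:
  rows:
    - [0,0,0,0,0,0]
    - [0,0,0,0,0,0]
    - [0,0,0,0,0,0]

```text
clock: 32.02
tool_pos: [0.624, -0.2154, 0.0293]
orientation: [-179.9, -0.0, -94.8]
force: [-0.3, 0.1, -0.2]
opening: 0.05
```

Down 37.5 mm to about −0.008 (4 mm higher than before), then close.

servo_tool:
  rows:
    - [0,1,-12,0,0,0]
    - [0,0,-10,0,0,0]
    - [0,0,-8,0,0,0]
    - [0,0,-5,0,0,0]
    - [0,0,-2.5,0,0,0]

```text
clock: 32.43
tool_pos: [0.6225, -0.2134, -0.0108]
orientation: [179.9, 0.0, -94.8]
force: [-0.2, -1.1, -0.7]
opening: 0.0498
```

servo_tool:
  rows:
    - [0,0,0,0,0,0]
    - [0,0,0,0,0,0]
    - [0,0,0,0,0,0]

```text
clock: 32.68
tool_pos: [0.6234, -0.2136, -0.0095]
orientation: [-180.0, -0.0, -94.8]
force: [0.4, -0.5, 0.4]
opening: 0.0495
```

servo_tool:
  rows:
    - [0,0,0,0,0,0]
    - [0,0,0,0,0,0]
    - [0,0,0,0,0,0]
    - [0,0,0,0,0,0]
    - [0,0,0,0,0,0]
  fingers: 16

```text
clock: 33.1
tool_pos: [0.6231, -0.2136, -0.0096]
orientation: [-180.0, -0.0, -94.8]
force: [-0.2, 0.4, 1.0]
opening: 0.0275
```

servo_tool:
  rows:
    - [0,0,3,0,0,0]
    - [0,0,3,0,0,0]
    - [2,0,0,0,0,0]
    - [2,0,0,0,0,0]
    - [1.5,0,0,0,0,0]

```text
clock: 33.52
tool_pos: [0.6289, -0.2135, -0.0037]
orientation: [-180.0, 0.0, -94.8]
force: [0.5, 0.4, -0.7]
opening: 0.0274
```

servo_tool:
  rows:
    - [0,0,0,0,0,0]
    - [0,0,0,0,0,0]
    - [0,0,0,0,0,0]

```text
clock: 33.77
tool_pos: [0.6284, -0.2135, -0.0041]
orientation: [180.0, 0.0, -94.8]
force: [-0.6, 0.2, -0.1]
opening: 0.0272
```

servo_tool:
  rows:
    - [0.5,0,-2,0,0,0]
    - [0,0,-2,0,0,0]
    - [0,0,-1.5,0,0,0]
    - [0,0,0,0,0,0]
    - [0,0,0,0,0,0]

```text
clock: 34.18
tool_pos: [0.6289, -0.2135, -0.0095]
orientation: [180.0, 0.0, -94.8]
force: [0.2, -0.3, -0.8]
opening: 0.0274
```

servo_tool:
  rows:
    - [0,0,0,0,0,0]
    - [0,0,0,0,0,0]
    - [0,0,0,0,0,0]

```text
clock: 34.43
tool_pos: [0.629, -0.2136, -0.0094]
orientation: [180.0, 0.0, -94.8]
force: [0.6, -0.2, 0.1]
opening: 0.0267
```

servo_tool:
  rows:
    - [0,0,-0.5,0,0,0]
    - [0,0,-0.3,0,0,0]
    - [0,0,0,0,0,0]
    - [0,0,0,0,0,0]

```text
clock: 34.77
tool_pos: [0.6291, -0.2136, -0.0097]
orientation: [-180.0, -0.0, -94.8]
force: [-1.2, 1.4, 5.0]
opening: 0.0273
```

servo_tool:
  rows:
    - [0,0,0,0,0,0]
    - [0,0,0,0,0,0]
    - [0,0,0,0,0,0]
    - [0,0,0,0,0,0]
    - [0,0,0,0,0,0]
  fingers: 50

```text
clock: 35.18
tool_pos: [0.6289, -0.2135, -0.0104]
orientation: [180.0, 0.0, -94.8]
force: [1.0, 0.5, -0.3]
opening: 0.049
```

servo_tool:
  rows:
    - [0,0,8,0,0,0]
    - [0,0,24,0,0,0]
    - [0,0,30,0,0,0]
    - [0,0,35,0,0,0]
    - [0,0,40,0,0,0]

```text
clock: 35.6
tool_pos: [0.6279, -0.2134, 0.1276]
orientation: [179.9, 0.0, -94.8]
force: [1.8, 0.3, 0.1]
opening: 0.05
```

servo_tool:
  rows:
    - [-11,24,10,0,0,0]
    - [-11,24,10,0,0,0]
    - [-11,24,10,0,0,0]
    - [-11,24,10,0,0,0]
    - [-11,24,0,0,0,0]

```text
clock: 36.02
tool_pos: [0.5746, -0.0927, 0.1698]
orientation: [-179.8, 0.0, -94.8]
force: [1.0, 0.4, -0.3]
opening: 0.0497
```

servo_tool:
  rows:
    - [-11,24,0,0,0,0]
    - [-11,24,0,0,0,0]
    - [-11,24,0,0,0,0]
    - [-11,24,0,0,0,0]
    - [-11,24,0,0,0,0]

```text
clock: 36.43
tool_pos: [0.5184, 0.0275, 0.1676]
orientation: [-180.0, 0.0, -94.8]
force: [1.3, -0.1, -0.3]
opening: 0.0499
```

servo_tool:
  rows:
    - [-11,24,0,0,0,0]
    - [-11,24,0,0,0,0]
    - [-11,24,0,0,0,0]
    - [-11,24,0,0,0,0]
    - [-11,22,0,0,0,0]

```text
clock: 36.85
tool_pos: [0.4634, 0.1457, 0.1676]
orientation: [-180.0, 0.0, -94.8]
force: [-0.3, 1.2, -0.5]
opening: 0.0496
```

servo_tool:
  rows:
    - [0,0,0,0,0,0]
    - [0,0,0,0,0,0]
    - [0,0,0,0,0,0]

```text
clock: 37.1
tool_pos: [0.4641, 0.1445, 0.1674]
orientation: [-180.0, 0.0, -94.8]
force: [0.2, -0.2, 0.1]
opening: 0.0501
```

```bash
python3 - <<'E'
from h import *
t,d=shot("top");W=cloud("top",d)
print(ctrl.get_obs()['tool_pos'])
m=(cv2.inRange(cv2.cvtColor(t,cv2.COLOR_RGB2HSV),(103,110,30),(126,255,255))>0)
for n,x,y,h in(("XL",.6515,.0175,.06),("L",.6442,-.0604,.05),("M",.6374,-.1379,.04),("S",.6304,-.2153,.03)):
    u,v=pix("top",[x,y,.015+h]); mm=np.zeros_like(m);mm[int(v)-14:int(v)+15,int(u)-14:int(u)+15]=1
    q=W[m&mm&(d>0)&(abs(W[...,2]-.015-h)<.006)]
    c=(np.percentile(q,2,0)+np.percentile(q,98,0))/2
    print(n,len(q),'err mm',((c[:2]-[x,y])*1000).round(1),'ztop',np.median(q[:,2]).round(4))
s,_=shot("side")
cv2.imwrite("pics/z2.png",np.vstack([cv2.resize(t[150:240,250:450],(660,297),interpolation=3),cv2.resize(s[150:250,250:472],(660,297),interpolation=3)])[:,:,::-1])
E
```

```text
[0.46422194 0.14414016 0.16720316]
XL 290 err mm [-2.4  1.6] ztop 0.0748
L 209 err mm [-1.4 -0.1] ztop 0.0648
M 128 err mm [-1.5  1.1] ztop 0.0547
S 60 err mm [-1.7  1. ] ztop 0.044
```

View pics/z2.png

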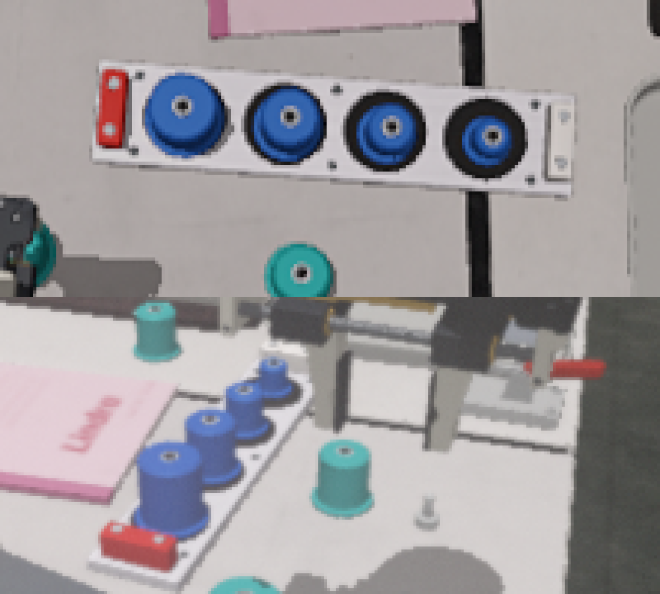

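All four are centred to within 3 mm, at the right height and upright, and the gripper is clear of everything. Handing in.

```bash
python3 -c "
from plant import ctrl
print(ctrl.close_job())"
```

```text
the job is handed in; nothing more can be done
None
```

The four blue plugs stand on the rack in size order, with XL next to the red block at the left (seat a), then L, M and S at the white end. The job is handed in; the clock read 37.1 s at the last move.

- **Last check (top camera):** each plug is within 3 mm of its pad's centre and its top is within 1 mm of the expected height. In both views they stand upright. The arm is clear and the turquoise look-alikes were left alone.
- **Side camera:** it read XL and L about 2 to 4 mm away from the top camera's positions, about what the calibration tolerance allows. It gave no separate reading for M, or for S after its correction.
- **Finger offset:** the cameras showed the real finger ends about 37 mm above the reported tool point. I set the grasp heights from the pictures and confirmed each placing by the contact force.
- **Correction to S:** its first release left it about 7 mm off centre, probably because a fingertip rested on its flange. I gripped it again a little higher and re-centred it to about 2 mm.

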